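# Check a return spring against the reference mark

## Robot

A 6-joint arm with a two-finger parallel gripper is mounted at the origin on a cart in front of the work surface, level with it; the furniture and walls round the work are solid. World frame = base frame: x ahead of the robot, y to its left, z up, the work surface at z = 0. Lengths are in m, angles in rad, forces in N, time in s.
With the tool pointing down it reaches from about 0.325 to 0.75 m from the base axis. Payload 7.6 kg.
Tool frame: the origin (TCP) lies midway between the tips of the shut fingers; the grasp point (between the pads) lies 19 mm behind it; z points along the fingers, y is the direction in which the jaws open and shut (so a half turn about z gives the same grasp; the last joint's range is limited). The gripper opens to 85 mm and grips with 20 to 120 N. Pads are 22 mm wide; open, the fingers measure 114 mm over their backs; the gripper's body (76 mm by 85 mm) begins 54 mm behind the grasp point. The pads swing forward as they close: fully open they stand 13 mm farther back than shut.
Start: joints at [1.137, 0.052, 1.401, -0, 1.689, -0.07], TCP at [0.187, 0.491, 0.231] pointing down, gripper open.
Joint ranges: [-2.9, 2.9], [-0.91, 2.17], [0.12, 2.37], [-1.06, 4.2], [0.26, 2.73], [-2.93, 2.93]. Speed limits (rad/s): [2.57, 2.57, 3.01, 3.14, 3.14, 3.14].

## Interface

Orientations are given as a rotation vector (axis times angle).
In Python, from bench import manip gives the robot as it stands. Calls block until the motion is done:
- manip.movep(position, orientation): joint-space move of the TCP to a pose.
- manip.servo_line(position, rate=0.15, rotation=None, threshold=None): straight line of the TCP; rotation=None keeps the orientation; rate is the mean speed in m/s. With threshold (N) it stops when the force on the tool has changed by that much, and returns True; else False.
- manip.move_joints(angles): joint-space move.
- manip.set_gripper(opening): finger opening in m; the grip force is fixed at half the most; returns when the fingers have stopped.
- manip.sleep(seconds).
- manip.inverse_kinematics(position, orientation): joint angles nearest the present ones, or None.
- manip.snapshot(name): name is "scene" or "top"; returns (picture, depth): 420x560x3 uint8, blue, green, red; 420x560 float32, m along the optical axis (not along the pixel's ray), 0 where there is no reading.
- manip.get_calibration(name): a dict with "K" (3x3 intrinsics, pixels), "rvec" (rotation vector, rad) and "tvec" (3), from world to camera coordinates, as OpenCV has them. Camera axes: x right, y down, z forward; pixel columns grow to the right and rows downward; lengths in m; the calibration is good to about 2 mm. A picture is of the moment at which its call begins. get_calibration takes no time and is no camera call.
A pose or a line that the arm cannot do raises manip.MotionError and nothing moves.
- manip.finish_job(): hands the job in, once; it reports no verdict.
Readings, each from a call of its own:
- manip.read_clock(): time.
- manip.read_joint_pos(): joint angles.
- manip.read_dq(): joint speeds.
- manip.read_effort(): joint torques, N m.
- manip.read_tool_pos(): TCP position.
- manip.read_tool_rot(): TCP orientation.
- manip.read_wrist_force(): force on the tool from outside, world axes, zero at the start.
- manip.read_moment(): the same for the moment, N m.
- manip.read_width(): finger opening in m.
Only numpy, scipy, OpenCV 4.12 (cv2) and the standard library are available. Lean on these libraries where they do the work, as an engineer would, in place of code of your own. Each camera call takes 0.05 s, during which the arm holds its last target. There are 200 camera calls.

## Task

Check the return spring standing in the spring tester: press its blue cap straight down with the rated load of about 14 N, never more than 18 N, and hold it there for about a second, so that the cap pushes the black pointer down to the loaded length (do not touch the pointer yourself). If the pointer is left above the red line the spring is good: lift the unit out and stand it upright in the green tray; if the pointer is left below the line, stand it upright in the red tray (right on the line, either will do). Leave the spare unit in its holder.

Things in the scene. Friction and masses are not known exactly. Their poses are not given: they have to be found in the camera images.
- tester: Spring tester fixed to the bench: aluminium plate 110 (x) x 150 (y) x 18 mm, origin at the centre of its underside, z up. A round seat 34 mm wide, 6 mm deep (its floor 12 mm above the bench) at x = 0, y = -20 mm holds a unit. A steel post (8 mm thick, top 83 mm above the bench) stands at x = 0, y = +22 mm, a white scale (22 mm wide, top 82 mm above the bench) at y = +45 mm, facing -x.
- ref_line (a point): Middle of the red reference line on the white scale, 66 mm above the bench.
- pointer: Black drag pointer that slides up and down on the tester's post; origin on the post axis at the height of its needle. Starts 7.5 mm above the red line. A tab reaches from it under the rim of the cap of the unit in the tester; the cap pushes it down and it stays at the lowest point reached (about 1 N of friction).
- holder: Black block 60 x 60 x 18 mm fixed to the bench with a seat like the tester's in its middle; holds the spare unit, which stays there. Origin at the centre of its underside.
- unit_1: Spring unit, about 200 g: solid steel cup 32 mm in diameter, 30 mm high; above it a coil spring and a blue cap. Origin at the centre of the cup's underside, z up. It can be lifted by the cap, which does not come off. One unit stands in the tester, the other in the holder; they look alike, and either may be in either place.
- unit_2: The other spring unit, same look and size. The names do not tell which spring is good.
- unit_1_top (a point): Centre of the top of unit_1's flat blue cap, 46 mm in diameter, 12 mm thick. Unloaded it is 76 to 80 mm above the cup's underside. The cap resists with 3 N at the first touch, then gives way evenly with a stiffness that differs from spring to spring (0.5 to 2 N per mm) and must be felt out. Hard stop 24 mm down.
- unit_2_top (a point): The same point of unit_2.
- green_tray: Green open tray, fixed to the bench, 130 x 130 mm outside, walls 4 mm thick and 22 mm high, floor 4 mm thick; origin at the centre of its underside, z up.
- red_tray: Red open tray, fixed to the bench, same size and origin as the green one.
Things that resemble listed ones, but are neither listed nor needed, are in the scene too. Of the things that look like the holder, the smallest one is meant.

How it is judged:
On the way:
1. the unit in the tester is pressed into its seat with the rated load (12 to 16 N and its own weight of about 2 N) for 0.7 s (((contact force between unit_1 and tester between 13.5 and 18.5 N and angle between unit_1's own z axis and vertical below 0.12 rad and z of unit_1 in the frame of tester below 0.015 m) or (contact force between unit_2 and tester between 13.5 and 18.5 N and angle between unit_2's own z axis and vertical below 0.12 rad and z of unit_2 in the frame of tester below 0.015 m))), for 0.7 s.
At the end, for the whole second after the job is handed in: The unit from the tester stands upright (within 0.1 rad) and at rest on the floor of the green tray if the pointer is above the red line, of the red tray if it is below (either within 1 mm of the line); the spare unit stands in its holder ((((z of pointer in the frame of ref_line above -0.001 m and x of unit_1 in the frame of green_tray between -0.048 and 0.048 m and y of unit_1 in the frame of green_tray between -0.048 and 0.048 m and z of unit_1 in the frame of green_tray below 0.008 m and angle between each of unit_1, unit_2's own z axis and vertical below 0.1 rad and linear speed of unit_1 below 0.02 m/s and horizontal distance between unit_2 and holder below 0.006 m and z of unit_2 in the frame of holder below 0.015 m) or (z of pointer in the frame of ref_line below 0.001 m and x of unit_1 in the frame of red_tray between -0.048 and 0.048 m and y of unit_1 in the frame of red_tray between -0.048 and 0.048 m and z of unit_1 in the frame of red_tray below 0.008 m and angle between each of unit_1, unit_2's own z axis and vertical below 0.1 rad and linear speed of unit_1 below 0.02 m/s and horizontal distance between unit_2 and holder below 0.006 m and z of unit_2 in the frame of holder below 0.015 m)) or ((z of pointer in the frame of ref_line above -0.001 m and x of unit_2 in the frame of green_tray between -0.048 and 0.048 m and y of unit_2 in the frame of green_tray between -0.048 and 0.048 m and z of unit_2 in the frame of green_tray below 0.008 m and angle between each of unit_2, unit_1's own z axis and vertical below 0.1 rad and linear speed of unit_2 below 0.02 m/s and horizontal distance between unit_1 and holder below 0.006 m and z of unit_1 in the frame of holder below 0.015 m) or (z of pointer in the frame of ref_line below 0.001 m and x of unit_2 in the frame of red_tray between -0.048 and 0.048 m and y of unit_2 in the frame of red_tray between -0.048 and 0.048 m and z of unit_2 in the frame of red_tray below 0.008 m and angle between each of unit_2, unit_1's own z axis and vertical below 0.1 rad and linear speed of unit_2 below 0.02 m/s and horizontal distance between unit_1 and holder below 0.006 m and z of unit_1 in the frame of holder below 0.015 m)))); the robot touches nothing.
It fails at once if the unit in the tester is pressed with more than 18 N beyond its own weight (contact force between any of unit_1, unit_2 and tester above 20.5 N).
It fails at once if the robot itself pushes the pointer (contact force between any of the fingers, the arm and pointer above 1 N).
It also fails if it takes over 59 s, if anything falls off the work surface, if the arm or the gripper's body presses on something with over 40 N, if the wrist force passes 120 N, or if a joint passes its speed limit or range.

## Working session

There is one attempt and no reset: what is moved stays moved. The work goes in short steps, each a Python script; the robot and the scene stay as the last script left them, time stands still between calls to the robot, and variables do not carry over. Pictures are saved under pics/ and viewed, about 8 in all and at most 12, crops included, and the job is handed in when it is done.

```bash
mkdir -p pics; ls; python3 - <<'E'
from bench import manip
import cv2,numpy as np
for n in("scene","top"):
    p,d=manip.snapshot(n); cv2.imwrite(f"pics/{n}0.png",p); np.save(f"pics/{n}0.npy",d)
    c=manip.get_calibration(n); R=cv2.Rodrigues(np.array(c["rvec"]))[0]
    print(n,c["K"],"cam at",-R.T@np.array(c["tvec"]).ravel())
print(manip.read_tool_rot(),manip.read_wrist_force(),manip.read_clock(),manip.read_width())
E
```

```text
pics
scene [[448.47807609   0.         290.58076042]
 [  0.         448.47807609 211.36383361]
 [  0.           0.           1.        ]] cam at [ 0.15595888 -0.66511146  0.75974268]
top [[457.88947711   0.         286.50246148]
 [  0.         457.88947711 206.76080002]
 [  0.           0.           1.        ]] cam at [0.28997407 0.01189215 1.34621491]
[-5.68214136e-01 -3.08939362e+00  2.16234814e-03] [ 0.64813806 -0.68977551 -0.5160681 ] 0.1 0.08542617543262952
```

View pics/scene0.png

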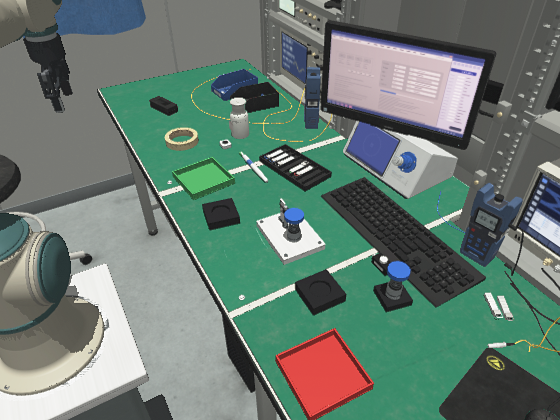

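View pics/top0.png

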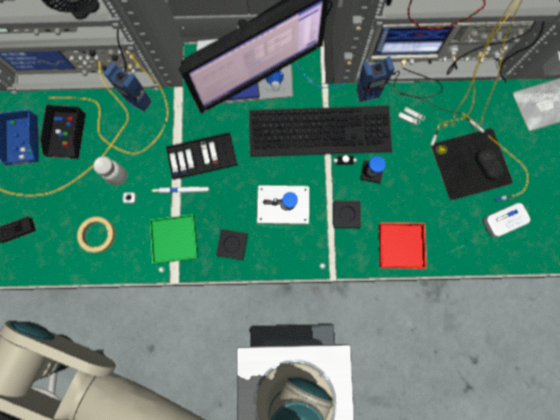

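The scene view shows blue caps at (293,215), standing on the white plate of the tester, and at (399,270), on a small black block. There are three holder-like blocks: top-view (232,244) and (347,214), both empty, and (373,172), which holds a unit. The third should be the smallest, so I'll check its size. Next I'll measure everything and enlarge the relevant areas.

```bash
cat > h.py <<'E'
import cv2,numpy as np
from bench import manip
def cam(n):
    c=manip.get_calibration(n); R=cv2.Rodrigues(np.array(c["rvec"],float))[0]
    return np.array(c["K"]),R,np.array(c["tvec"],float).ravel()
def ray(n,uv,z):
    K,R,t=cam(n); o=-R.T@t; d=R.T@np.linalg.solve(K,[uv[0],uv[1],1.])
    return o+d*(z-o[2])/d[2]
def cloud(n,dep):
    K,R,t=cam(n); v,u=np.indices(dep.shape)
    P=np.stack([(u-K[0,2])/K[0,0]*dep,(v-K[1,2])/K[1,1]*dep,dep],-1)
    return (P-t)@R
def proj(n,X):
    K,R,t=cam(n); p=K@(R@np.array(X)+t); return p[:2]/p[2]
def blobs(m,amin=40):
    c,_=cv2.findContours(m.astype(np.uint8),cv2.RETR_EXTERNAL,cv2.CHAIN_APPROX_NONE)
    return [x for x in c if cv2.contourArea(x)>amin]
def rect(n,c,z):
    q=np.array([ray(n,p[0],z)[:2] for p in c],np.float32); return cv2.minAreaRect(q)
E
python3 - <<'E'
from h import *
np.set_printoptions(precision=4,suppress=True)
for n in("scene","top"):
    p=cv2.imread(f"pics/{n}0.png"); W=cloud(n,np.load(f"pics/{n}0.npy"))
    h=cv2.cvtColor(p,cv2.COLOR_BGR2HSV); H,S,V=cv2.split(h); z=W[...,2]
    ms={"cap":((H>100)&(H<118)&(S>150)&(V>120)&(z>.06)&(z<.12)&(W[...,0]<.65),.09),
        "green":((H>55)&(H<66)&(S>120)&(V>130),.022),"red":((H<6)&(S>170)&(V>100),.022),
        "plate":((V>200)&(S<40)&(z>.01)&(z<.03),.018),"black":((V<60)&(z>.009)&(z<.03)&(W[...,0]<.6),.018)}
    for k,(m,zz) in ms.items():
        for c in blobs(m):
            r=rect(n,c,zz); f=np.zeros(m.shape,np.uint8); cv2.drawContours(f,[c],-1,1,-1)
            print(n,k,"pix",np.mean(c[:,0],0),"c",np.round(r[0],4),"wh",np.round(r[1],4),"a",round(r[2],1),"zmed",round(float(np.median(z[(f>0)&m])),4))
s=cv2.imread("pics/scene0.png");t=cv2.imread("pics/top0.png")
a=cv2.resize(s[190:320,250:420],None,fx=3.5,fy=3.5,interpolation=cv2.INTER_CUBIC)
cv2.imwrite("pics/crop1.png",a)
E
```

```text
scene cap pix [395.0476 271.4762] c [ 0.6414 -0.2484] wh [0.043  0.0192] a 89.5 zmed 0.0914
scene cap pix [293.5652 214.    ] c [0.5564 0.0022] wh [0.0421 0.0436] a 60.3 zmed 0.0913
scene red pix [321.4924 375.428 ] c [ 0.4248 -0.3276] wh [0.1355 0.1327] a 87.7 zmed 0.0039
scene plate pix [ 51.6983 367.2369] c [ 0.0134 -0.0655] wh [0.1828 0.0929] a 0.7 zmed 0.0125
scene plate pix [288.9897 235.159 ] c [0.5573 0.0208] wh [0.1499 0.1092] a 88.0 zmed 0.0178
scene plate pix [258.5833 171.5   ] c [0.6063 0.2834] wh [0.0941 0.0117] a 89.5 zmed 0.0139
scene black pix [319.4919 291.25  ] c [ 0.5222 -0.1668] wh [0.0899 0.0857] a 88.2 zmed 0.0235
scene black pix [220.1495 212.9439] c [0.4408 0.1708] wh [0.0981 0.0808] a 79.2 zmed 0.0235
scene black pix [162.     104.1953] c [0.4972 0.8104] wh [0.0669 0.1409] a 16.6 zmed 0.024
top cap pix [289.5385 199.8205] c [0.5526 0.0005] wh [0.0381 0.0402] a 44.1 zmed 0.0915
top cap pix [376.8889 167.0278] c [ 0.6385 -0.2483] wh [0.0428 0.0235] a 88.6 zmed 0.0914
top red pix [402.2081 245.5723] c [ 0.424  -0.3229] wh [0.1299 0.1292] a 86.5 zmed 0.0049
top plate pix [501.2817 224.2676] c [ 0.4837 -0.6156] wh [0.0613 0.0552] a 24.4 zmed 0.0282
top plate pix [521.8617 214.1383] c [ 0.5089 -0.679 ] wh [0.0601 0.0336] a 22.7 zmed 0.028
top plate pix [191.5806 188.7742] c [0.6074 0.2888] wh [0.0867 0.0122] a 88.6 zmed 0.0141
top plate pix [283.0059 204.2059] c [0.5556 0.0211] wh [0.1506 0.1086] a 88.6 zmed 0.0182
top plate pix [523.7632  97.2895] c [ 0.8719 -0.7336] wh [0.0225 0.0444] a 7.1 zmed 0.0147
top black pix [231.5155 244.299 ] c [0.4396 0.172 ] wh [0.076  0.0739] a 79.7 zmed 0.0237
top black pix [ 13.9836 230.1066] c [0.4996 0.8052] wh [0.0485 0.1038] a 19.4 zmed 0.0272
top black pix [347.4628 216.2562] c [ 0.5193 -0.1659] wh [0.0743 0.0747] a 88.6 zmed 0.024
```

View pics/crop1.png

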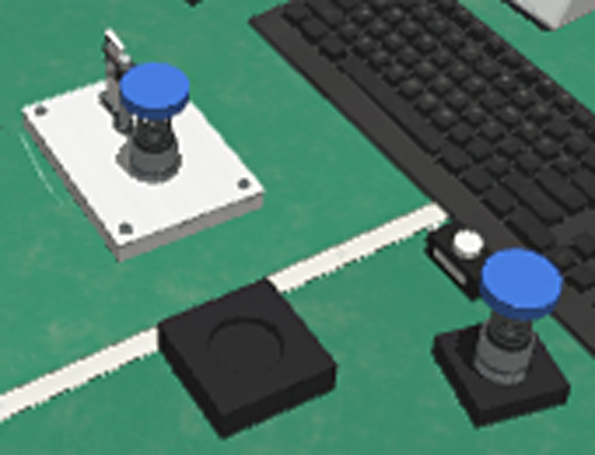

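The two empty blocks are about 74 mm wide and 24 mm high. The one carrying the unit (crop (500,370)) is smaller and low, so it is the holder with the spare. The unit in the tester has its cap at about (0.556, 0.001), top z 0.091, which matches 12 mm plus 79 mm. Next I'll locate the green tray and move above the cap with the fingers shut.

```bash
python3 - <<'E'
from h import *
np.set_printoptions(precision=4,suppress=True)
for n,px in(("scene",(203,178)),("top",(174,239))):
    p=cv2.imread(f"pics/{n}0.png"); h=cv2.cvtColor(p,cv2.COLOR_BGR2HSV)
    print(h[px[1],px[0]],h[px[1]+40,px[0]-10 if n=="scene" else px[0]+25])
    lab=np.abs(h.astype(int)[...,0]-int(h[px[1],px[0],0]))<8
    m=lab&(h[...,2]>110)&(h[...,1]>150)
    for c in blobs(m,300):
        r=rect(n,c,.022); print(n,"green",np.mean(c[:,0],0),r)
a=np.sqrt(.5)*np.pi
for R in((a,a,0),(a,-a,0)):
    q=manip.inverse_kinematics([.556,.0012,.15],R); print(R,q)
manip.set_gripper(0.0); print(manip.read_clock(),manip.read_width())
E
```

```text
[ 66 132 189] [ 76 112 146]
[ 69 185 186] [ 81 255 124]
top green [172.7989 238.933 ] ((0.46064668893814087, 0.3437235355377197), (0.13684645295143127, 0.13394933938980103), 5.785787105560303)
(np.float64(2.221441469079183), np.float64(2.221441469079183), 0) [-0.0643  0.1782  1.4272 -0.      1.5362 -0.0643]
(np.float64(2.221441469079183), np.float64(-2.221441469079183), 0) None
0.8667 0.00017570763561549661
```

```bash
cat >> h.py <<'E'
A=np.sqrt(.5)*np.pi
D=[A,A,0.]
def fz(k=10):
    v=[]
    for _ in range(k): v.append(manip.read_wrist_force()); manip.sleep(.01)
    return np.mean(v,0),np.std(v,0)
E
python3 - <<'E'
from h import *
np.set_printoptions(precision=4,suppress=True)
manip.movep([.556,.0012,.15],D)
print(manip.read_clock(),manip.read_tool_pos(),fz())
manip.servo_line([.556,.0012,.100],rate=.08); manip.sleep(.2)
print(manip.read_clock(),manip.read_tool_pos(),fz())
print(fz(),manip.read_clock())
p,d=manip.snapshot("scene"); cv2.imwrite("pics/crop2.png",cv2.resize(p[150:270,220:380],None,fx=4,fy=4,interpolation=cv2.INTER_CUBIC))
E
```

```text
3.075 [0.556  0.0021 0.1502] (array([-0.2436,  0.0562, -0.0661]), array([0.446 , 0.6156, 0.5891]))
4.1333 [0.5563 0.0012 0.1007] (array([-0.116 , -0.1369, -0.1061]), array([0.5771, 0.4062, 0.4457]))
(array([-0.376 ,  0.0675, -0.2346]), array([0.4517, 0.5067, 0.3874])) 4.3
```

View pics/crop2.png

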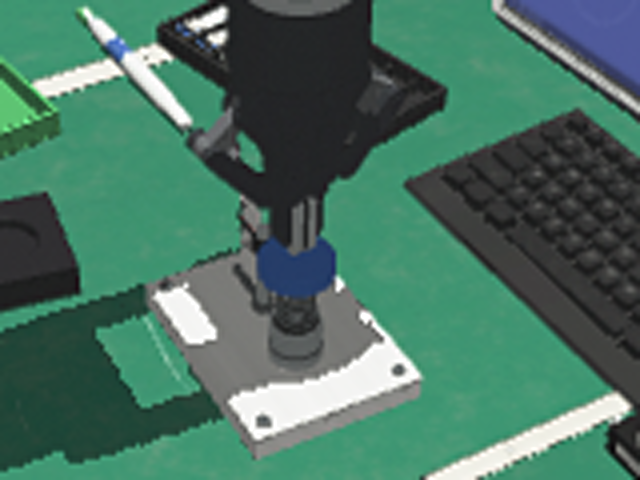

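The shut fingers (crop (297,225)) stand over the centre of the cap (297,265) and clear of the post (250,235). Now I'll press in small steps.

```bash
python3 - <<'E'
from h import *
b=fz(20)[0][2]; z=.095; pts=[]; F=0; t0=manip.read_clock()
manip.servo_line([.556,.0012,z],rate=.03); 
while manip.read_clock()-t0<16 and z>.066:
    k=1.0
    if len(pts)>=4:
        k=np.polyfit([p[0] for p in pts],[p[1] for p in pts],1)[0]*-1e-3
    k=np.clip(k,.4,2.2)
    step=.001 if len(pts)<4 else np.clip((14.0-F)/k,-.3,1.5)*1e-3
    z-=step
    manip.servo_line([.556,.0012,z],rate=.01); manip.sleep(.04)
    F=fz(12)[0][2]-b; za=manip.read_tool_pos()[2]
    if F>2.5: pts.append((za,F))
    print(round(z,4),round(za,4),round(F,2),round(k,2),round(manip.read_clock(),2))
    if F>13.3: break
hold=[]; t1=manip.read_clock()
while manip.read_clock()-t1<1.3:
    F=fz(12)[0][2]-b; hold.append(round(F,2))
    if F>15.3: z+=.0004; manip.servo_line([.556,.0012,z],rate=.01)
    elif F<12.9: z-=.0003; manip.servo_line([.556,.0012,z],rate=.01)
print(b,hold,manip.read_tool_pos(),manip.read_clock())
E
```

```text
0.094 0.0941 -0.04 1.0 5.22
0.093 0.093 -0.14 1.0 5.62
0.092 0.092 -0.02 1.0 6.01
0.091 0.0914 3.19 1.0 6.4
0.09 0.0902 5.04 1.0 6.79
0.089 0.0894 6.21 1.0 7.18
0.088 0.0887 7.3 1.0 7.58
0.0865 0.0876 9.11 1.52 8.02
0.085 0.0865 10.86 1.54 8.46
0.0835 0.0854 12.86 1.55 8.9
0.0828 0.0848 13.29 1.59 9.29
0.0823 0.0845 14.08 1.57 9.68
0.07106947222320589 [np.float64(14.21), np.float64(13.88), np.float64(14.19), np.float64(14.06), np.float64(14.06), np.float64(14.07), np.float64(14.09), np.float64(14.01), np.float64(13.84), np.float64(14.24), np.float64(14.03), np.float64(13.99), np.float64(14.22)] [0.55694626 0.00117144 0.08452726] 10.9833
```

Held steadily at 14.0 N (k≈1.58 N/mm, about 7.0 mm of travel), so the pointer should sit at or above +0.5 mm. I'll back off and check it by eye.

```bash
python3 - <<'E'
from h import *
np.set_printoptions(precision=4,suppress=True)
manip.servo_line([.556,.0012,.115],rate=.05)
manip.movep([.45,-.05,.22],D); print(manip.read_clock())
p,d=manip.snapshot("scene"); cv2.imwrite("pics/scene3.png",p)
p0=cv2.imread("pics/scene0.png")
u,v=250,0
psi=-.024
def T(x,y,z): return [.5563+x*np.cos(psi)-y*np.sin(psi),.021+x*np.sin(psi)+y*np.cos(psi),z]
for n,y,z in(("scale top",.045,.082),("refline",.045,.066),("line+7.5",.045,.0735),("post top",.022,.083),("post@line",.022,.066),("post@+7.5",.022,.0735)): print(n,proj("scene",T(0,y,z)))
c=[cv2.resize(q[192:237,268:308],None,fx=9,fy=9,interpolation=cv2.INTER_NEAREST) for q in(p0,p)]
cv2.imwrite("pics/crop3.png",np.hstack(c))
E
```

```text
12.4583
scale top [280.3552 201.2127]
refline [280.4075 206.3487]
line+7.5 [280.3831 203.9535]
post top [284.8935 206.2994]
post@line [284.9031 211.7821]
post@+7.5 [284.8989 209.3772]
```

View pics/crop3.png

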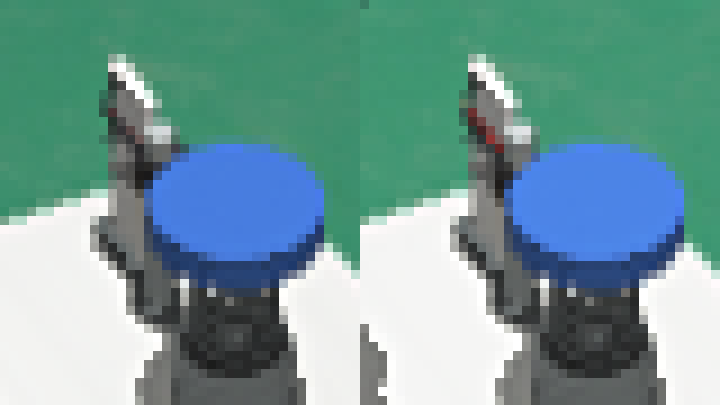

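After pressing, the red line (crop ~(485,130), scene (282,206)) is uncovered and the needle/slider has dropped to about (490,165), roughly 2 px lower. The needle stands in front of the scale, so from this high camera it appears below its true height. I'll measure the shift numerically, since 7 mm corresponds to 2.2 px and a pointer 1 mm below the line to 2.7 px or more. Then I'll grasp.

```bash
python3 - <<'E'
from h import *
np.set_printoptions(precision=4,suppress=True,linewidth=150)
a=cv2.imread("pics/scene0.png");b=cv2.imread("pics/scene3.png")
for n,q in(("before",a),("after",b)):
    q=q.astype(int); print(n,"gray / redness cols 279-286, rows 200-215")
    for r in range(200,216): print(r,q[r,279:287].mean(1).astype(int),(q[r,279:287,2]-q[r,279:287,1]))
g=(.5563,.0014)
manip.set_gripper(.085)
manip.movep([*g,.125],D); manip.servo_line([*g,.0614],rate=.06,threshold=6)
manip.sleep(.1); b0=fz(15)[0]; print(manip.read_tool_pos(),b0)
for w in(.056,.050,.0475):
    manip.set_gripper(w); print(w,manip.read_width(),fz(15)[0]-b0,manip.read_clock())
E
```

```text
before gray / redness cols 279-286, rows 200-215
200 [103  65 219 255 166 112 112 114] [-85  -3   4   0 -29 -63 -65 -63]
201 [104  48  69 255 252 137 103 105] [-83 -11   2   0  -2 -56 -77 -77]
202 [ 84  71 118 106 255 229 119 103] [-63 -23   1   1   0 -20 -65 -79]
203 [ 74  86 118 113 128 255 166 105] [-43 -18   1   1   1   0 -32 -78]
204 [ 65  58 115 118 112 145 115 103] [-39  21   2   0   1   4 -44 -80]
205 [110  44  75 115 115 156 149 137] [-87 -14   3   2   1   1 -37 -52]
206 [108  55  52  76 113 194 214 215] [-78 -11   2  18   4  -6  -7  -2]
207 [ 91  76  79  54  93 124 195 180] [-61 -21   0   0  19  -5  -7  -4]
208 [109 100 124  83  41  86 101 102] [-82 -23   2   1   0  -4  -3  -1]
209 [107 114 120 104  47  74 101 104] [-83 -22   1   1   2  -3  -2  -3]
210 [105  95  93  74  37  39  59  96] [-85  -4   2   1   0   1  -2 -31]
211 [103  92  80  74  27  25  99 143] [-89 -29   0   1   2   1 -33 -55]
212 [117 120 126  86  35  59 145 143] [-76 -22   0   1   1 -18 -56 -55]
213 [206 166 124 126  81 112 143 140] [-40  -1   1   1   3 -39 -55 -53]
214 [253 172 121 122 120 114 141 141] [  3 
[... 829 characters left out ...]
 114] [-87 -23   1  -1  -2  -5  -3  -3]
210 [112 100  99  79  46  57 109 132] [-89  -3   3   1   1   0  -2 -34]
211 [109  98  85  79  35  40 104 147] [-94 -30   1   0   1   1 -33 -57]
212 [123 127 133  87  27  63 151 148] [-81 -23   1   0   3 -18 -60 -57]
213 [216 175 133 110  40 115 149 147] [-36  -2   2   0   3 -44 -57 -56]
214 [254 183 130 132  86 101 148 147] [  0   1   1   0   4 -35 -57 -57]
215 [253 175 129 130 128 110 149 147] [  0   1   0   1   3 -29 -58 -57]
[0.5565 0.0014 0.0617] [-0.0836 -0.2667  0.1763]
0.056 0.05610094087952741 [-0.0621  0.4913 -0.1972] 15.9083
0.05 0.04996262241788144 [-0.0297  0.1472 -0.001 ] 16.2667
0.0475 0.04736760284127323 [-0.0242  0.64   -0.2339] 16.6083
```

The slider edge and needle shifted about 1.0 px, or about 3 mm (the tab had some free gap). The pointer is therefore about 4 mm above the line: the spring is good and goes in the green tray. No side force so far; closing and lifting.

```bash
python3 - <<'E'
from h import *
np.set_printoptions(precision=4,suppress=True)
b0=fz(10)[0]
manip.set_gripper(.046); print(manip.read_width(),fz()[0]-b0)
manip.set_gripper(.03); print(manip.read_width(),fz()[0]-b0)
x,y,z=manip.read_tool_pos()
manip.servo_line([x,y,.085],rate=.04); print(fz(15)[0]-b0,manip.read_width())
manip.servo_line([x,y,.175],rate=.1); print(fz(15)[0]-b0,manip.read_width(),manip.read_clock())
p,d=manip.snapshot("scene"); cv2.imwrite("pics/crop4.png",cv2.resize(p[110:290,200:400],None,fx=3,fy=3,interpolation=cv2.INTER_CUBIC))
print(manip.inverse_kinematics([.459,.344,.17],D))
E
```

```text
0.046072249901203274 [ 0.336  -0.1251  0.1615]
0.044459643630253676 [-0.2451 -0.2421  2.8414]
[-0.181  -0.257  -2.2026] 0.044621222636179465
[ 0.2033 -0.4613 -2.1111] 0.044053766883410395 19.3333
[ 0.5788  0.2144  1.3456 -0.      1.5816  0.5788]
```

View pics/crop4.png

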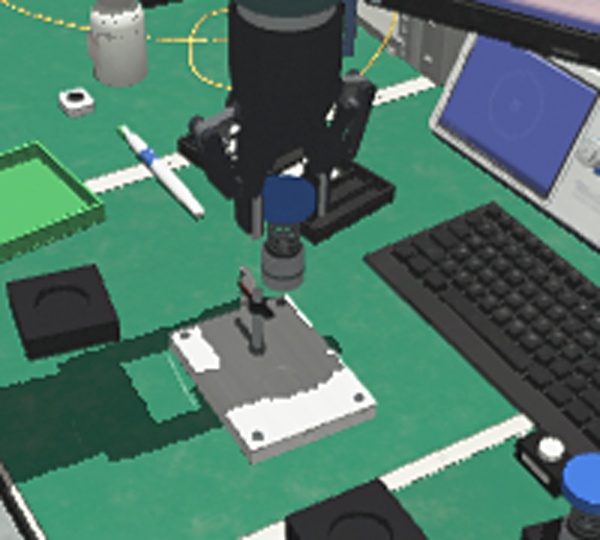

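The unit is lifted (2.1 N) and hangs upright at crop (287,230). The pointer is still on the post. Now I'll carry it to the green tray.

```bash
python3 - <<'E'
from h import *
np.set_printoptions(precision=4,suppress=True)
g=[.459,.344]
manip.movep([*g,.17],D)
manip.servo_line([*g,.066],rate=.08); manip.sleep(.2)
b=fz(10)[0]
hit=manip.servo_line([*g,.048],rate=.015,threshold=2.5)
print(hit,manip.read_tool_pos(),fz()[0]-b,manip.read_clock())
p,d=manip.snapshot("scene"); cv2.imwrite("pics/crop5.png",cv2.resize(p[70:230,120:320],None,fx=3,fy=3,interpolation=cv2.INTER_CUBIC))
E
```

```text
True [0.4589 0.3439 0.053 ] [0.6097 0.2841 5.8971] 23.3583
```

View pics/crop5.png

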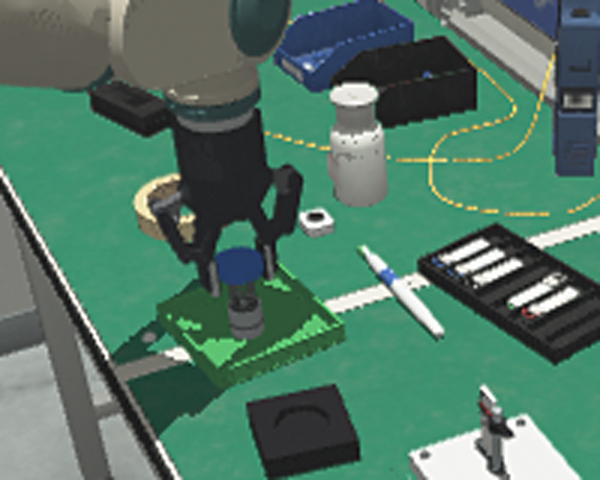

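The unit stands on the tray floor (contact at z 0.053, 0.0537 expected), well inside the tray at crop (245,325). I'll release it, retreat and check.

```bash
python3 - <<'E'
from h import *
np.set_printoptions(precision=4,suppress=True)
x,y,z=manip.read_tool_pos()
manip.servo_line([x,y,z+.0005],rate=.01)
manip.set_gripper(.085); manip.sleep(.2)
manip.servo_line([x,y,.16],rate=.08)
manip.movep([.36,.12,.25],D); manip.sleep(.3); print(manip.read_clock())
for n in("scene","top"):
    p,d=manip.snapshot(n); cv2.imwrite(f"pics/{n}6.png",p); W=cloud(n,d)
    H,S,V=cv2.split(cv2.cvtColor(p,cv2.COLOR_BGR2HSV)); zz=W[...,2]
    m=(H>100)&(H<120)&(S>150)&(V>80)&(zz>.06)&(zz<.12)&(W[...,0]<.68)&(np.abs(W[...,1])<.45)
    for c in blobs(m,30):
        f=np.zeros(m.shape,np.uint8); cv2.drawContours(f,[c],-1,1,-1); s=(f>0)&m&(zz>.075); P=W[s]
        A_=np.c_[P[:,:2],np.ones(len(P))]; co=np.linalg.lstsq(A_,P[:,2],rcond=None)[0]
        print(n,rect(n,c,.085)[:2],"z",np.median(P[:,2]),"slope",co[:2],len(P))
p=cv2.imread("pics/scene6.png")
cv2.imwrite("pics/crop6.png",cv2.resize(p[100:310,140:430],None,fx=2.5,fy=2.5,interpolation=cv2.INTER_CUBIC))
E
```

```text
27.1917
scene ((0.6540476083755493, -0.2476397454738617), (0.05340030416846275, 0.044040072709321976)) z 0.09109151344351293 slope [0.0734 0.0517] 367
scene ((0.4559308886528015, 0.3345907926559448), (0.055943749845027924, 0.04286666586995125)) z 0.08333434078240978 slope [0.0135 0.0746] 160
top ((0.4564368426799774, 0.3405340909957886), (0.04436651989817619, 0.042218003422021866)) z 0.0832320826101063 slope [0.0139 0.0499] 203
top ((0.6504430770874023, -0.24972428381443024), (0.042830321937799454, 0.044809628278017044)) z 0.09129532835418092 slope [-0.0066 -0.032 ] 202
```

View pics/crop6.png

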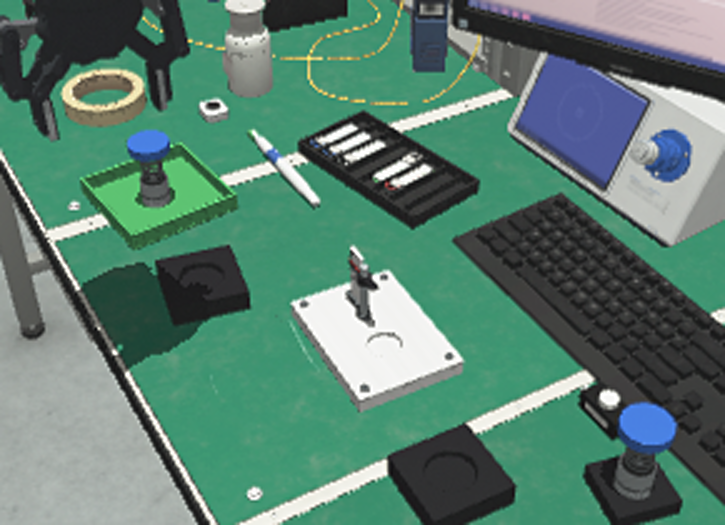

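The unit stands upright in the green tray (crop (152,170)); its cap top at 0.083 m matches 4 + 79.4 mm. The spare is still in its holder (crop (640,450)), and the gripper is clear.

```bash
python3 -c "
from bench import manip
print(manip.finish_job(),manip.read_clock())"
```

```text
the job is handed in; nothing more can be done
the job is handed in; nothing more can be done
```

I pressed the spring, found it good, stood the unit upright in the green tray and handed the job in. The last clock reading before hand-in was 27 s; no verdict is reported.

- **Press:** I held the cap at about 14.0 N (readings 13.8–14.2 N) for 1.3 s. The stiffness came out at about 1.6 N/mm, with about 7 mm of cap travel.
- **Pointer:** it dropped about 1 px in the scene view, roughly 3 mm, which leaves it about 4 mm above the red line. The image is coarse, about 3 mm per pixel. Even if the pointer had followed the whole 7 mm of cap travel, it would still be about 0.5 mm above the line.
- **Unit in the tray:** the cap top is at 0.083 m, as expected for a unit standing on the tray floor. It stands upright in the last picture, at about (0.457, 0.341), close to the tray centre.
- **Spare and robot:** the spare is still in its holder with its cap top at 0.091 m, and the open gripper was clear of everything.
- **Check that disagreed:** the slopes fitted to the cap depth pixels were noisy, up to 0.075 for the unit in the tray. The two views also differed for the spare, so I judged uprightness from the picture and the cap height.

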